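# Reset the tripped compressor under its bonnet

### The arm

A 6-joint arm with a two-finger parallel gripper is mounted at the origin on the work surface. World frame = base frame: x ahead of the robot, y to its left, z up, the work surface at z = 0. Lengths are in m, angles in rad, forces in N, time in s.
With the tool pointing down it reaches from about 0.3 to 0.875 m from the base axis. Payload 6.4 kg.
Tool frame: the origin (TCP) lies on the centre line of the jaws, within the pads' length; the fingertips stand ctrl.tip_extent ahead of it and the grasp point (between the pads) lies 8 mm behind it (ctrl.tip_extent is the distance from the TCP to the fingertips, in m); z points along the fingers, y is the line along which they close (so a half turn about z gives the same grasp; the last joint's range is limited). The gripper opens to 85 mm and grips with 20 to 120 N. Pads are 22 mm wide; open, the fingers measure 114 mm over their backs; the gripper's body (76 mm by 85 mm) begins 54 mm behind the grasp point. The pads swing forward as they close: fully open they stand 13 mm farther back than shut.
Start: joints at [1.047, 0.181, 1.607, -0, 1.354, -0.206], TCP at [0.18, 0.546, 0.242] pointing down, gripper open.
Joint ranges: [-2.99, 2.99], [-0.89, 2.07], [0.3, 2.58], [-1.14, 4.28], [0, 2.63], [-3.12, 3.12]. Speed limits (rad/s): [2.57, 2.57, 3.01, 3.14, 3.14, 3.14].

### API

Orientations are given as a unit quaternion [w, x, y, z].
In Python, from bench import ctrl gives the robot as it stands.
- The arm moves only by the shell command python3 -m handwheel 'ROWS'. ROWS is JSON, a list of rows, each a list of 7 numbers: the turn, a rotation vector about the tool's x, y, z as a fraction of full scale, then the shift along the tool's x, y, z as a fraction of full scale, then the opening, from 0 (shut) to 1 (fully open). In form: [[rx, ry, rz, x, y, z, jaw], ...]. A call has exactly 8 rows; each row shifts and turns the commanded pose from where the row before left it, along the tool's axes as they then stand; what a row does not reach is not made up. Full scale, the value 1, is 300 mm for a shift and pi rad for a turn. A row lasts 1/10 s, in which the tool goes at most 50 mm and 8.59 degrees, less where a joint would pass 70% of its speed; a pose out of reach is approached as far as the arm can. A call with a number of a shift or a turn outside -1 to 1 is refused whole. A call with a gripper value outside its range is refused whole. The fingers move at their own pace and stop on an object; the grip force is fixed at half the most. Time passes only in rows, so rows that do not move let the fingers close, or fill a call up. It gives the time, the measured TCP pose, the force, the opening and the grip force at its end, in the units of the state.
- ctrl.get_obs(): the state, without advancing time (a new reading comes with each control period).
- ctrl.camera(name): name is "scene" or "top" or "wrist"; returns the picture (420x560x3 uint8, blue, green, red); there is no depth.
- ctrl.camera_model(name): a dict with "camera_matrix" (3x3 intrinsics, pixels), "cam_to_world" (4x4, takes a point from camera to world coordinates). Camera axes: x right, y up, looking along -z (the intrinsics and any distortion apply to the point x, -y, -z); pixel columns grow to the right and rows downward; lengths in m; the calibration is good to about 2 mm. A picture is of the moment at which its call begins: read the wrist's pose just before it. camera_model takes no time and is no camera call; for the wrist camera it gives the pose at the moment of the call.
- ctrl.hand_in(): hands the job in; it is judged then, once.
The state is a dict: "time_s": time; "q": joint angles; "dq": joint speeds; "joint_efforts": joint torques, N m; "eef_pos": TCP position; "eef_rot": TCP orientation; "wrist_force": force on the tool from outside, world axes, zero at the start; "torque": the same for the moment, N m; "opening": opening from 0.0 (shut) to 1.0 (fully open); "grasp_force": force on a finger pad.
Only numpy, scipy, OpenCV 4.12 (cv2) and the standard library are available. Lean on these libraries where they do the work, as an engineer would, in place of code of your own. Each camera call takes 0.05 s, during which the arm holds its last target. There are 200 camera calls.

### The job

The small blue bench compressor has tripped and its bonnet's main latch is already undone, so the front edge stands ajar. Reach under the front edge, feel for the hidden sprung safety catch, push it aside to its left (as you face the machine's front) and, holding it there, lift the bonnet past it; raise the bonnet all the way open, where it stays by itself, then press the red reset button inside fully in and let it go. Go gently: never force the bonnet, the catch or the button, do not push the bonnet back down shut, and leave the other things on the bench where they are.

Things in the scene. Friction and masses are not known exactly. Their poses are not given: they have to be found in the camera images.
- compressor: silenced bench compressor, bolted down: dark steel pan 330 wide, 85 high, its front at x = -85 mm, under a blue wedge-shaped bonnet, 350 wide, 245 high. Origin: on the table, mid-width; x from its front (which looks to the robot's right) to its back, y to its left for one facing its front, z up. Under the front edge it is open down to the table and back to x = -123. Pressing over 25 N bends things
- pin_line (a point): where the hidden catch turns: a line along y, compressor x = -108, mid-height of the tab (87 mm up). The upright pin stands anywhere on it, y = -58 to +52. From it a tab, an upright plate 42 tall (66 to 108 up), 5 thick, reaches forward to x = -147. At rest it points straight forward; it swings only to the left (+y) and springs back when let go
- hook_line (a point): underside of the catch's hook, 127 mm up, x = -139; the hook (5 thick, 14 wide, 37 left of the pin) lies over the bonnet's flange and lets it rise only to 0.105 rad. Pushing the tab's front part left takes 2.5 N at first, 4.5 N when the hook is free (10 to 11 mm on); hard stop at 15 to 16 mm. Hold it aside till the bonnet is past 0.15 rad
- hinge (a point): middle of the bonnet's hinge line (along y), at the rear: compressor x = +130 mm, 110 mm above the table. The front edge swings up and back about it
- bonnet (a joint): opening angle of the bonnet, rad: 0 = shut on its main latch, 0.06 to 0.08 at the start (ajar), 0.95 = fully open, at its stop. Stiff hinges hold it wherever it is left; raising it takes 4 to 6 N upward at the front edge. Under 0.03 the main latch would catch again
- edge (a point): middle of the bonnet's lower front edge: straight, 350 long along y, 280 mm before the hinge and 15 under it when shut, about 112 to 118 mm above the table at the start. A flange 3 thick goes 20 mm inward from it; above it stands a 45 mm skirt with a white strip, then the slope. Its axes turn with the bonnet
- reset_top (a point): centre of the top of the red reset button, 28 mm wide, in a black 44 mm ring on a grey box inside the bonnet, front left: compressor x = -57, y = +85, 157 mm up. Pressed straight down; with the bonnet open, reached from the front, tilted in under the raised edge
- reset (a joint): travel of the reset button, m: 0 = out, 0.006 = fully in; sprung, 1.5 N at first to 5 N fully in; comes out again when let go
- file: flat steel file with a wooden handle, 290 long, lying; a bystander; origin under its middle
- sleeve_a: dark steel tube sleeve, 32 wide, 30 tall, standing on end before the compressor; a bystander; origin under its middle
- sleeve_b: bright steel tube sleeve, 32 wide, 30 tall, standing on end before the compressor; a bystander; origin under its middle
- rivet_jar: jar of rivets with a black lid, 72 wide, 85 tall; a bystander; origin under its middle
- steel_cup: steel cup, 68 wide, 85 tall; a bystander; origin under its middle
- bottle: clear bottle with a blue cap, 64 wide, 200 tall; a bystander; origin under its middle

How it is judged:
By the outcome, as a careful person would: the job done as asked, in the order asked, and still so for the second after the job is handed in, with the robot touching nothing.
It also fails if it takes over 64 s, if anything falls off the work surface, if the arm or the gripper's body presses on something with over 40 N, if the wrist force passes 120 N, or if a joint passes its speed limit or range.

## Working session

There is one attempt and no reset: what is moved stays moved. The work goes in short steps, Python scripts to look and compute and a shell command to move; the robot and the scene stay as the last step left them, time stands still between calls to the robot, and variables do not carry over. Pictures are saved under pics/ and viewed, at most 10 in all, crops included, and the job is handed in when it is done.

```bash
mkdir -p pics; ls; python3 - <<'E'
from bench import ctrl
import cv2,numpy as np
for n in("scene","top"):
    cv2.imwrite(f"pics/{n}0.png",ctrl.camera(n)); m=ctrl.camera_model(n); print(n,np.round(m["camera_matrix"],1).tolist(),np.round(m["cam_to_world"],3).tolist(),[k for k in m])
o=ctrl.get_obs();print({k:np.round(v,3).tolist() for k,v in o.items()},ctrl.tip_extent)
E
```

```text
pics
scene [[413.8, 0.0, 285.0], [0.0, 413.8, 214.6], [0.0, 0.0, 1.0]] [[-0.999, -0.041, 0.034, 0.58], [0.053, -0.884, 0.465, 0.515], [0.011, 0.466, 0.885, 1.016], [0.0, 0.0, 0.0, 1.0]] ['camera_matrix', 'cam_to_world']
top [[505.7, 0.0, 284.4], [0.0, 505.7, 210.2], [0.0, 0.0, 1.0]] [[-0.014, 0.987, -0.158, 0.333], [-1.0, -0.014, 0.004, 0.045], [0.001, 0.158, 0.987, 1.339], [0.0, 0.0, 0.0, 1.0]] ['camera_matrix', 'cam_to_world']
{'time_s': 0.1, 'q': [1.047, 0.181, 1.608, 0.0, 1.354, -0.206], 'dq': [-0.0, -0.001, -0.002, -0.0, -0.001, 0.001], 'joint_efforts': [0.001, -44.588, -35.224, -0.0, 0.004, 0.0], 'eef_pos': [0.179, 0.546, 0.241], 'eef_rot': [-0.0, 0.158, 0.987, -0.001], 'wrist_force': [-0.275, -0.052, -0.472], 'torque': [0.01, -0.018, 0.015], 'grasp_force': 0.0, 'opening': 0.998} 0.011
```

View pics/scene0.png

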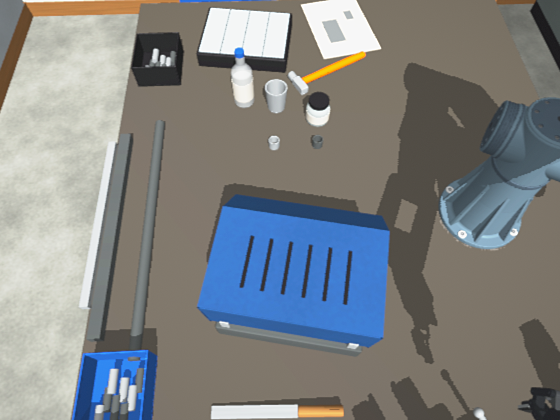

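View pics/top0.png

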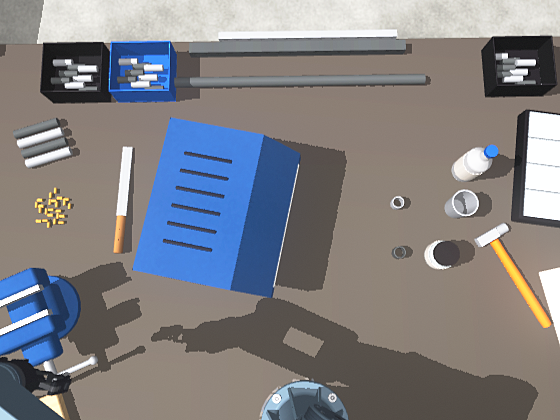

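The scene view shows the bonnet's front facing world −y (scene top, dark slope). In the top view, the front edge runs from about (299,165) to (273,296), with sleeves at (398,202) and (399,252). I'll measure the corners next.

```bash
cat > h.py <<'E'
import numpy as np,cv2
from bench import ctrl
from scipy.spatial.transform import Rotation as R
def ray(n,uv,m=None):
    m=m or ctrl.camera_model(n);K=np.array(m["camera_matrix"]);T=np.array(m["cam_to_world"])
    d=np.linalg.solve(K,[*uv,1.]);return T[:3,3],T[:3,:3]@(d*[1,-1,-1])
def onz(n,uv,z,m=None):
    o,d=ray(n,uv,m);return o+d*(z-o[2])/d[2]
def proj(n,p,m=None):
    m=m or ctrl.camera_model(n);K=np.array(m["camera_matrix"]);T=np.array(m["cam_to_world"])
    c=T[:3,:3].T@(np.array(p)-T[:3,3]);v=K@(c*[1,-1,-1]);return v[:2]/v[2]
def pose():
    o=ctrl.get_obs();q=o["eef_rot"];return np.array(o["eef_pos"]),R.from_quat([q[1],q[2],q[3],q[0]])
E
python3 - <<'E'
from h import *
im=cv2.imread("pics/top0.png");hsv=cv2.cvtColor(im,cv2.COLOR_BGR2HSV)
m=cv2.inRange(hsv,(100,120,40),(125,255,255));w=cv2.inRange(hsv,(0,0,150),(179,60,255))
m[:, :120]=0;m[:105]=0;m[:,330:]=0
c=max(cv2.findContours(m,0,2)[0],key=cv2.contourArea);print("blue",cv2.approxPolyDP(c,4,True)[:,0].tolist())
ys,xs=np.nonzero(w[150:300,265:310]);ys+=150;xs+=265
for y in range(155,300,12):
    print(y,xs[ys==y].tolist(),end=' ')
cr=cv2.resize(im[105:310,120:340],None,fx=2.9,fy=2.9,interpolation=2);cv2.imwrite("pics/crop1.png",cr)
s=cv2.imread("pics/scene0.png")
hs=cv2.cvtColor(s,cv2.COLOR_BGR2HSV);m=cv2.inRange(hs,(100,120,40),(125,255,255));m[:180]=0;m[345:,:170]=0
c=max(cv2.findContours(m,0,2)[0],key=cv2.contourArea);print("\nscene",cv2.approxPolyDP(c,4,True)[:,0].tolist())
E
```

```text
blue [[170, 118], [133, 269], [270, 297], [299, 153], [262, 134]]
155 [] 167 [298] 179 [295] 191 [293] 203 [290] 215 [288] 227 [285, 286] 239 [283] 251 [280, 281] 263 [278] 275 [275, 276] 287 [283, 285] 299 [] 
scene [[222, 207], [197, 305], [210, 320], [366, 346], [381, 339], [389, 235], [381, 216], [242, 195]]
```

View pics/crop1.png

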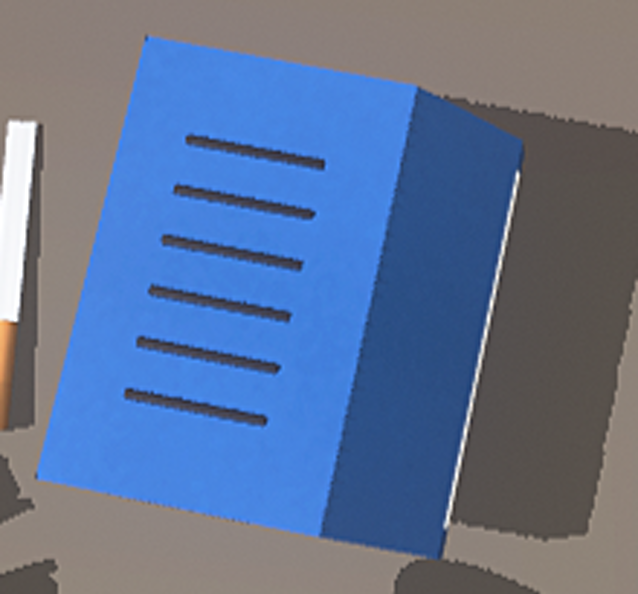

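```bash
python3 - <<'E'
from h import *
a=onz("top",(299.7,153),.1595);b=onz("top",(270.8,297.2),.1595)
print(a,b,np.linalg.norm(a-b))
yc=(b-a)/np.linalg.norm(b-a);ang=np.arctan2(-yc[0],yc[1])
# strip fit for yaw
p=onz("top",(298.3,167),.15);q=onz("top",(275.8,275),.15);d=q-p;print("yaws",ang,np.arctan2(-d[0],d[1]))
yaw=np.arctan2(-yc[0],yc[1]);X=np.array([np.cos(yaw),np.sin(yaw),0]);Y=np.array([-X[1],X[0],0])
O=(a+b)/2+.1472*X;O[2]=0;print("O",O,"yaw",yaw)
C=lambda x,y,z:O+X*x/1e3+Y*y/1e3+[0,0,z/1e3]
for y in(175,-175):
    print("skirttop scene",proj("scene",C(-147.2,y,159.5)),"edge",proj("scene",C(-150.4,y,114.6)),"hinge",proj("scene",C(130,y,110)),proj("top",C(130,y,110)))
# sleeves etc
for n,uv,z in(("a",(399,252),.03),("b",(398,202),.03)):
    w=onz("top",uv,z);print(n,w,[(w-O)@X,(w-O)@Y])
for n,uv,z in(("a",(317,137),.03),("b",(274,137),.03),("jar",(319,99),.085),("cup",(277,86),.085),("bottlecap",(239,53),.2)):
    w=onz("scene",uv,z);print(n,w,[(w-O)@X,(w-O)@Y])
for n,uv,z in(("jar",(445,254),.085),("cup",(463,201),.085),("cap",(490,152),.2)):
    w=onz("top",uv,z);print(n,w,[(w-O)@X,(w-O)@Y])
print("wrist",proj("wrist",C(-150,0,110)))
m=ctrl.camera_model("wrist");P,r=pose();print(P,r.as_matrix(),r.as_matrix().T@(np.array(m["cam_to_world"])[:3,3]-P),r.as_matrix().T@np.array(m["cam_to_world"])[:3,:3])
E
```

```text
[0.66082221 0.00194304 0.1595    ] [0.31991744 0.07485238 0.1595    ] 0.3486141636433873
yaws 1.360100389230101 1.3522731506476062
O [0.5211553  0.18234247 0.        ] yaw 1.360100389230101
skirttop scene [381.80635995 214.25349747] edge [377.87132198 221.67099524] hinge [370.39715168 337.78981462] [158.60776613 274.47221289]
skirttop scene [235.76094254 193.23690077] edge [237.72388456 201.33133492] hinge [211.12572027 311.80501119] [191.10948047 137.17000375]
a [ 0.42903556 -0.25473075  0.03      ] [np.float64(-0.44667357295234944), np.float64(-0.0013271387427521847)]
b [ 0.56037978 -0.2586739   0.03      ] [np.float64(-0.4230601277200868), np.float64(-0.13059143642934803)]
a [ 0.4318848  -0.26034514  0.03      ] [np.float64(-0.45156791456414064), np.float64(-0.0052875629855540784)]
b [ 0.56040421 -0.26599805  0.03      ] [np.float64(-0.43021720259225943), np.float64(-0.13214710223706239)]
jar [ 0.42152588 -0.35869966  0.085     ] [np.float64(-0.5499138588710132), np.float64(-0.015727641294813396)]
cup [ 0.54452554 -0.41632292  0.085     ] [np.float64(-0.580538597783876), np.float6
[... 185 characters left out ...]
p.float64(-0.5478190388071077), np.float64(-0.01213517078461289)]
cup [ 0.55110346 -0.40986421  0.085     ] [np.float64(-0.5728470132262905), np.float64(-0.15314027223667945)]
cap [ 0.64585405 -0.43906229  0.2       ] [np.float64(-0.5815832092959338), np.float64(-0.25190200710966565)]
wrist [-47.50630556 573.64285867]
[0.1794003  0.54581343 0.24148484] [[-9.49924090e-01  3.12479795e-01 -7.75036345e-04]
 [ 3.12480586e-01  9.49923240e-01 -1.31212479e-03]
 [ 3.26212552e-04 -1.48860276e-03 -9.99998839e-01]] [ 0.06652613 -0.00024696 -0.131946  ] [[-1.13536597e-03  9.64399753e-01  2.64446265e-01]
 [ 9.99999069e-01  1.29499074e-03 -4.29288842e-04]
 [-7.56461517e-04  2.64445531e-01 -9.64400326e-01]]
```

```bash
cat >> h.py <<'E'
yaw=1.356;O=np.array([.5212,.1823,0]);X=np.array([np.cos(yaw),np.sin(yaw),0]);Y=np.array([-X[1],X[0],0]);Z=np.array([0,0,1.])
def C(x,y,z):return O+X*x/1e3+Y*y/1e3+[0,0,z/1e3]
def toC(p):d=np.array(p)-O;return np.round([d@X*1e3,d@Y*1e3,d[2]*1e3],1)
def Rt(tilt):
    z=X*np.cos(tilt)-Z*np.sin(tilt);return R.from_matrix(np.stack([Y,np.cross(z,Y),z],1))
def plan(tgt=None,tilt=None):
    P,r=pose();o=ctrl.get_obs()
    print("t",round(o["time_s"],2),"TCP C",toC(P),"tipC",toC(P+r.apply([0,0,ctrl.tip_extent])),"W",np.round(P,3),"F_C",np.round([np.dot(o["wrist_force"],a) for a in(X,Y,Z)],2),"op",round(o["opening"],2),"q",np.round(o["q"],2))
    if tgt is not None:print("shift units now-frame",np.round(r.inv().apply(C(*tgt)-P)/.3,3),"in target frame",np.round((Rt(tilt) if tilt is not None else r).inv().apply(C(*tgt)-P)/.3,3))
    if tilt is not None:print("turn/pi",np.round((r.inv()*Rt(tilt)).as_rotvec()/np.pi,3))
E
H="python3 -m handwheel"
$H '[[0,0,0,0,0,-0.15,0.5],[0,0,0,0,0,-0.15,0.35],[0,0,0,0,0,-0.15,0.35],[0,0,0,0,0,-0.15,0.35],[0,0,0,-0.094,-0.126,0,0.35],[0,0,0,-0.094,-0.126,0,0.35],[0,0,0,-0.094,-0.126,0,0.35],[0,0,0,-0.094,-0.126,0,0.35]]'
$H '[[0,0,0,-0.094,-0.126,0,0.35],[0,0,0,-0.094,-0.126,0,0.35],[0,0,0,-0.094,-0.126,0,0.35],[0,0,0,-0.094,-0.126,0,0.35],[0,0,0,-0.094,-0.126,0,0.35],[0,0,0,-0.094,-0.126,0,0.35],[0,0,0,-0.094,-0.126,0,0.35],[0,0,0,-0.094,-0.126,0,0.35]]'
$H '[[0,0,0,-0.094,-0.126,0,0.35],[0,0,0,-0.094,-0.126,0,0.35],[0,0,0,-0.094,-0.126,0,0.35],[0,0,0,-0.094,-0.126,0,0.35],[-0.045,0,0,0,0,0,0.35],[-0.045,0,0,0,0,0,0.35],[-0.045,0,0,0,0,0,0.35],[-0.045,0,0,0,0,0,0.35]]'
python3 -c "
from h import *
plan((-210,-85,150),.35)"
```

```text
time_s: 0.9
eef_pos: [0.2395, 0.3657, 0.4218]
eef_rot: [-0.0, 0.158, 0.987, -0.0]
wrist_force: [1.3, -0.3, 1.7]
opening: 0.35
grasp_force: 0.0
time_s: 1.7
eef_pos: [0.3593, 0.0077, 0.4222]
eef_rot: [0.0, 0.158, 0.987, 0.0]
wrist_force: [1.4, 0.7, 0.7]
opening: 0.352
grasp_force: 0.0
time_s: 2.5
eef_pos: [0.4193, -0.1698, 0.4229]
eef_rot: [0.045, 0.152, 0.947, 0.278]
wrist_force: [-0.3, 0.9, -0.4]
opening: 0.348
grasp_force: 0.0
t 2.5 TCP C [-365.7   24.5  422.9] tipC [-359.8   23.9  413.6] W [ 0.419 -0.17   0.423] F_C [ 0.76  0.51 -0.39] op 0.35 q [-0.97 -0.09  1.63  0.48  1.93 -2.13]
shift units now-frame [-0.308 -0.025  1.065] in target frame [-0.365 -0.676  0.8  ]
turn/pi [-0.207  0.027 -0.021]
```

```bash
H="python3 -m handwheel"
$H '[[-0.0414,0.0054,-0.0042,0,0,0,0.35],[-0.0414,0.0054,-0.0042,0,0,0,0.35],[-0.0414,0.0054,-0.0042,0,0,0,0.35],[-0.0414,0.0054,-0.0042,0,0,0,0.35],[-0.0414,0.0054,-0.0042,0,0,0,0.35],[0,0,0,-0.0456,-0.0845,0.1,0.35],[0,0,0,-0.0456,-0.0845,0.1,0.35],[0,0,0,-0.0456,-0.0845,0.1,0.35]]' >/dev/null
python3 -c "
from h import *
plan((-210,-85,150),.35)"
```

```text
t 3.3 TCP C [-306.7  -16.4  317.9] tipC [-296.4  -16.4  314.1] W [ 0.472 -0.121  0.318] F_C [-0.45 -2.14  0.67] op 0.35 q [-0.98  0.32  1.7   0.84  2.02 -2.34]
shift units now-frame [-0.231 -0.413  0.496] in target frame [-0.229 -0.415  0.495]
turn/pi [-0.001 -0.001 -0.001]
```

```bash
H="python3 -m handwheel"
$H '[[0,0,0,-0.0458,-0.083,0.099,0.35],[0,0,0,-0.0458,-0.083,0.099,0.35],[0,0,0,-0.0458,-0.083,0.099,0.35],[0,0,0,-0.0458,-0.083,0.099,0.35],[0,0,0,-0.0458,-0.083,0.099,0.35],[-0.04,0,0,0,0,0,0.35],[-0.04,0,0,0,0,0,0.35],[0,0,0,0,-0.15,0,0.35]]' 
python3 -c "
from h import *
cv2.imwrite('pics/w1.png',ctrl.camera('wrist'))
plan((-195,-85,82),.1)
for p in((-147,-58,66),(-147,-58,108),(-147,52,66),(-147,52,108),(-150,175,115)):print(p,proj('wrist',C(*p)))"
```

```text
time_s: 4.1
eef_pos: [0.5583, -0.0466, 0.1071]
eef_rot: [0.071, 0.078, 0.738, 0.667]
wrist_force: [-6.4, 0.7, -6.1]
opening: 0.347
grasp_force: 0.0
t 4.15 TCP C [-215.2  -82.7   98.8] tipC [-204.2  -82.7   97.7] W [ 0.556 -0.046  0.099] F_C [ 0.24  3.11 -2.91] op 0.34 q [-0.81  0.89  1.59  1.02  1.84 -2.58]
shift units now-frame [-0.008 -0.049  0.073] in target frame [-0.008 -0.049  0.072]
turn/pi [-0.001 -0.001 -0.002]
(-147, -58, 66) [234.35342799 190.51386925]
(-147, -58, 108) [301.03673426 191.38378985]
(-147, 52, 66) [225.99935166  -8.26344904]
(-147, 52, 108) [303.56857022 -12.0552865 ]
(-150, 175, 115) [ 324.26629681 -350.01815539]
```

View pics/w1.png

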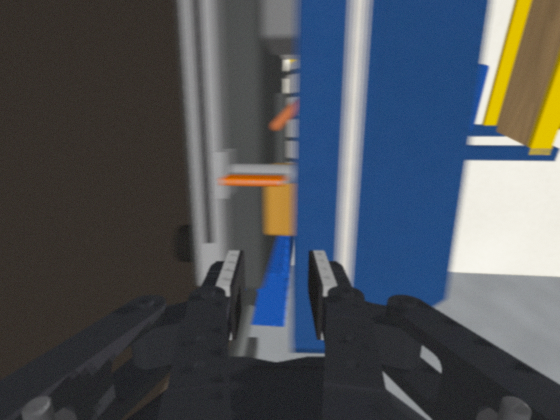

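The wrist view (image up is compressor-left, image right is world up) shows the tab's orange front edge at columns 222–285, row 181. That puts it at y ≈ −53, near the right end of the pin line. I'll check once more now the arm has settled.

```bash
python3 -c "
from h import *
im=ctrl.camera('wrist');hs=cv2.cvtColor(im,cv2.COLOR_BGR2HSV)
m=cv2.inRange(hs,(4,150,120),(16,255,255));m=cv2.morphologyEx(m,cv2.MORPH_OPEN,np.ones((3,3)))
n,l,s,c=cv2.connectedComponentsWithStats(m)
plan((-170,-82,77),.1)
o=None
for i in range(1,n):
  if s[i,4]>100:
    x,y,w,h,a=s[i];print(s[i])
    for uv in((x,y+h/2),(x+w,y+h/2)):
        q,d=ray('wrist',uv);t=(-.147-(q-O)@X)/(d@X);print(toC(q+d*t))
"
```

```text
t 4.2 TCP C [-214.6  -82.2  101.6] tipC [-203.6  -82.2  100.5] W [ 0.556 -0.045  0.102] F_C [ 0.43  1.32 -0.03] op 0.35 q [-0.81  0.89  1.59  1.02  1.84 -2.58]
shift units now-frame [-0.    -0.067  0.156] in target frame [ 0.001 -0.067  0.156]
turn/pi [-0.    -0.001 -0.003]
[284 101  27  31 295]
[-147.   -12.9  100.7]
[-147.   -13.1  116.4]
[240 178  62  12 555]
[-147.   -53.1   73. ]
[-147.   -52.8  111.6]
```

```bash
H="python3 -m handwheel"
$H '[[0,0,0,0,-0.034,0,0.35],[0,0,0,0,-0.033,0,0.35],[0,0,0,0,0,0.078,0.35],[0,0,0,0,0,0.078,0.35],[0,0,0,0,0,0.034,0.35],[0,0,0,0,0,0.034,0.35],[0,0,0,0,0,0.034,0.35],[0,0,0,0,0,0,0.35]]' >/dev/null
python3 -c "
from h import *
cv2.imwrite('pics/w2.png',ctrl.camera('wrist'))
plan((-139,-69,77),.1)"
```

```text
t 5.05 TCP C [-140.3  -83.8   78.7] tipC [-129.4  -83.8   77.6] W [0.573 0.027 0.079] F_C [0.26 0.77 0.25] op 0.35 q [-0.7   0.91  1.63  1.11  1.75 -2.61]
shift units now-frame [ 0.049 -0.005  0.005] in target frame [ 0.049 -0.005  0.005]
turn/pi [-0.001 -0.001 -0.   ]
```

View pics/w2.png

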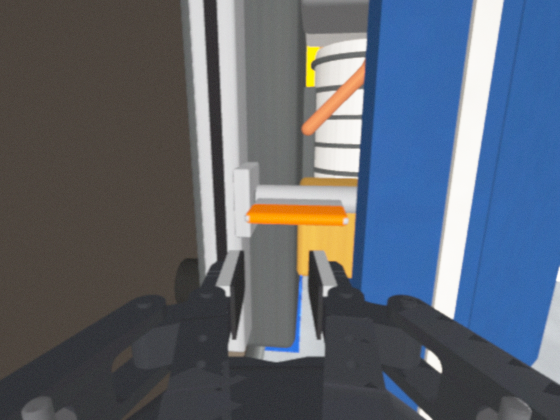

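The fingers are under the edge: the edge is at col 365 and the upper finger's back at about 345. The tab's orange front is at row 215, left of the tips at row 255. Now I'll feel sideways.

```bash
H="python3 -m handwheel"
$H '[[0,0,0,0.014,0,0,0.35],[0,0,0,0.014,0,0,0.35],[0,0,0,0.014,0,0,0.35],[0,0,0,0.014,0,0,0.35],[0,0,0,0.007,0,0,0.35],[0,0,0,0.007,0,0,0.35],[0,0,0,0,0,0,0.35],[0,0,0,0,0,0,0.35]]' >/dev/null
python3 -c "
from h import *
plan()"
```

```text
t 5.85 TCP C [-140.9  -63.3   78.6] tipC [-129.9  -63.3   77.5] W [0.553 0.031 0.079] F_C [-2.08 -3.94 -0.8 ] op 0.35 q [-0.72  0.89  1.69  1.09  1.74 -2.64]
```

```bash
H="python3 -m handwheel"
$H '[[0,0,0,0,0,-0.007,0.35],[0,0,0,0,0,-0.007,0.35],[0,0,0,0.005,0,0,0.35],[0,0,0,0.005,0,0,0.35],[0,0,0,0,0,0,0.35],[0,0,0,0,0,0,0.35],[0,0,0,0,0,0,0.35],[0,0,0,0,0,0,0.35]]' >/dev/null
python3 -c "
from h import *
plan()"
$H '[[0,0,0,0.004,0,0,0.35],[0,0,0,0.004,0,0,0.35],[0,0,0,0,0,0,0.35],[0,0,0,0,0,0,0.35],[0,0,0,0,0,0,0.35],[0,0,0,0,0,0,0.35],[0,0,0,0,0,0,0.35],[0,0,0,0,0,0,0.35]]' >/dev/null
python3 -c "
from h import *
plan()"
```

```text
t 6.65 TCP C [-144.8  -59.9   79. ] tipC [-133.8  -59.9   77.9] W [0.549 0.028 0.079] F_C [ 1.4  -4.36 -0.52] op 0.35 q [-0.72  0.88  1.69  1.08  1.75 -2.65]
t 7.45 TCP C [-144.8  -57.7   79. ] tipC [-133.9  -57.6   77.9] W [0.547 0.029 0.079] F_C [ 1.48 -4.92 -0.02] op 0.35 q [-0.73  0.88  1.7   1.07  1.75 -2.65]
```

```bash
python3 -c "
from h import *
im=ctrl.camera('wrist');cv2.imwrite('pics/w3.png',cv2.resize(im[120:360,160:440],None,fx=2.4,fy=2.4,interpolation=2))"
```

```text
(no output)
```

View pics/w3.png

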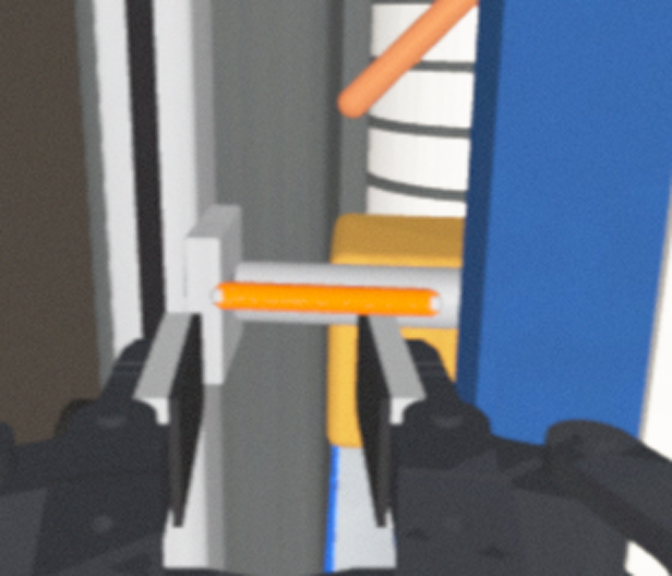

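```bash
python3 -c "
from h import *
for uv in((160+225/2.4,120+297/2.4),(160+430/2.4,120+299/2.4)):
  q,d=ray('wrist',uv);t=(-.146-(q-O)@X)/(d@X);print(toC(q+d*t))
P,r=pose()
for n,l in (('tipL',[.011,.015,.011]),('tipR',[-.011,.015,.011])):
  v=proj('wrist',P+r.apply(l));print(n,(v-[160,120])*2.4)
"
```

```text
[-146.   -41.7   70. ]
[-146.   -40.7  106. ]
tipL [353.65879941 300.00259179]
tipR [350.90337937 402.41722365]
```

```bash
H="python3 -m handwheel"
$H '[[0,0,0,0.004,0,0,0.35],[0,0,0,0,0.007,0,0.35],[0,0,0,0,0.007,0,0.35],[0,0,0,0,0.007,0,0.35],[0,0,0,0,0.007,0,0.35],[0,0,0,0,0.007,0,0.35],[0,0,0,0,0,0,0.35],[0,0,0,0,0,0,0.35]]' >/dev/null
python3 -c "
from h import *
plan()"
```

```text
t 8.3 TCP C [-144.2  -56.5   89.1] tipC [-133.3  -56.4   87.9] W [0.546 0.029 0.089] F_C [-3.44 -4.84 -5.48] op 0.35 q [-0.73  0.86  1.71  1.08  1.75 -2.64]
```

```bash
H="python3 -m handwheel"
$H '[[0,0,0,0.003,0.007,0,0.35],[0,0,0,0,0.007,0,0.35],[0,0,0,0,0.007,0,0.35],[0,0,0,0,0.007,0,0.35],[0,0,0,0,0,0,0.35],[0,0,0,0,0,0,0.35],[0,0,0,0,0,0,0.35],[0,0,0,0,0,0,0.35]]' >/dev/null
python3 -c "
from h import *
plan()"
```

```text
t 9.1 TCP C [-143.6  -56.    97.5] tipC [-132.7  -56.    96.3] W [0.545 0.03  0.097] F_C [-5.52 -5.82 -5.12] op 0.35 q [-0.73  0.84  1.72  1.08  1.75 -2.63]
```

```bash
H="python3 -m handwheel"
$H '[[0,0,0,0.002,0.008,0,0.35],[0,0,0,0,0.008,0,0.35],[0,0,0,0,0.008,0,0.35],[0,0,0,0,0.008,0,0.35],[0,0,0,0,0,0,0.35],[0,0,0,0,0,0,0.35],[0,0,0,0,0,0,0.35],[0,0,0,0,0,0,0.35]]' >/dev/null
python3 -c "
from h import *
plan()"
```

```text
t 9.9 TCP C [-142.6  -55.4  107.1] tipC [-131.7  -55.4  105.9] W [0.545 0.031 0.107] F_C [-5.38 -5.17 -4.33] op 0.35 q [-0.73  0.82  1.73  1.08  1.76 -2.62]
```

```bash
H="python3 -m handwheel"
$H '[[0,0,0,0,0.008,0,0.35],[0,0,0,0,0.008,0,0.35],[0,0,0,0,0.008,0,0.35],[0,0,0,0,0.008,0,0.35],[0,0,0,0,0.005,0,0.35],[0,0,0,0,0,0,0.35],[0,0,0,0,0,0,0.35],[0,0,0,0,0,0,0.35]]' >/dev/null
python3 -c "
from h import *
plan()
im=ctrl.camera('wrist');cv2.imwrite('pics/w4.png',im)"
```

```text
t 10.7 TCP C [-141.4  -55.4  118. ] tipC [-130.5  -55.3  116.8] W [0.545 0.032 0.118] F_C [-4.85 -5.24 -5.74] op 0.35 q [-0.72  0.79  1.74  1.09  1.76 -2.61]
```

View pics/w4.png

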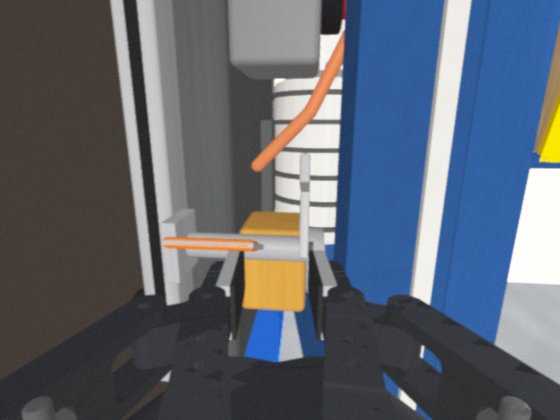

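The hook (col 305) is now clear below the flange (col 335 and beyond), so the bonnet is at about 0.19 rad, past the catch. I'll let the tab spring back by moving right, then follow the arc.

```bash
H="python3 -m handwheel"
$H '[[0,0,0,-0.015,0,0,0.35],[0,0,0,-0.02,0,0,0.35],[0,0,0,-0.03,0,0,0.35],[0,0,0,-0.03,0,0,0.35],[0,0,0,0,0,0,0.35],[0.0095,0,0,0,0.027,-0.0019,0.35],[0.0095,0,0,0,0.027,-0.0019,0.35],[0.0095,0,0,0,0.027,-0.0019,0.35]]' >/dev/null
python3 -c "
from h import *
plan()"
$H '[[0.0095,0,0,0,0.027,-0.0019,0.35],[0.0095,0,0,0,0.027,-0.0019,0.35],[0.0095,0,0,0,0.027,-0.0019,0.35],[0.0095,0,0,0,0.027,-0.0019,0.35],[0.0095,0,0,0,0.027,-0.0019,0.35],[0.0095,0,0,0,0.027,-0.0019,0.35],[0.0095,0,0,0,0.027,-0.0019,0.35],[0,0,0,0,0,0,0.35]]' >/dev/null
python3 -c "
from h import *
plan((-120,-85,200),.4)"
```

```text
t 11.55 TCP C [-138.6  -83.2  142.5] tipC [-127.8  -83.1  140.4] W [0.573 0.029 0.143] F_C [ 0.84 -0.25 -4.13] op 0.35 q [-0.69  0.71  1.71  1.08  1.72 -2.5 ]
t 12.35 TCP C [-126.5  -83.5  199.8] tipC [-116.3  -83.5  195.5] W [0.576 0.041 0.2  ] F_C [-0.17  0.33 -0.34] op 0.35 q [-0.64  0.48  1.75  1.    1.63 -2.34]
shift units now-frame [-0.005  0.009  0.02 ] in target frame [-0.005  0.009  0.02 ]
turn/pi [-0.001 -0.001  0.001]
```

```bash
H="python3 -m handwheel"
$H '[[0.0095,0,0,0,0.027,-0.0019,0.35],[0.0095,0,0,0,0.027,-0.0019,0.35],[0.0095,0,0,0,0.027,-0.0019,0.35],[0.0095,0,0,0,0.027,-0.0019,0.35],[0.0095,0,0,0,0.027,-0.0019,0.35],[0.0095,0,0,0,0.027,-0.0019,0.35],[0.0095,0,0,0,0.027,-0.0019,0.35],[0.0095,0,0,0,0.027,-0.0019,0.35]]' >/dev/null
python3 -c "
from h import *
plan()
cv2.imwrite('pics/s5.png',np.hstack([ctrl.camera('wrist')[::2,::2],ctrl.camera('scene')[100:310,150:430]]))"
```

```text
t 13.15 TCP C [-99.4 -83.3 257.7] tipC [-90.6 -83.3 251.1] W [0.581 0.067 0.258] F_C [-0.34 -0.2  -4.6 ] op 0.35 q [-0.53  0.26  1.74  0.86  1.55 -2.1 ]
```

View pics/s5.png

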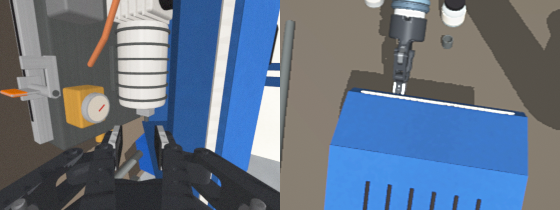

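The bonnet is opening with the upper finger under its edge, and the catch has sprung back. I'll continue toward the stop.

```bash
H="python3 -m handwheel"
$H '[[0.0095,0,0,0,0.027,-0.0019,0.35],[0.0095,0,0,0,0.027,-0.0019,0.35],[0.0095,0,0,0,0.027,-0.0019,0.35],[0.0095,0,0,0,0.027,-0.0019,0.35],[0.0095,0,0,0,0.027,-0.0019,0.35],[0.0095,0,0,0,0.027,-0.0019,0.35],[0,0,0,0,0,0,0.35],[0,0,0,0,0,0,0.35]]' >/dev/null
python3 -c "
from h import *
plan()"
$H '[[0.003,0,0,0,0.009,-0.0006,0.35],[0.003,0,0,0,0.009,-0.0006,0.35],[0,0,0,0,0,0,0.35],[0,0,0,0,0,0,0.35],[0,0,0,0,0,0,0.35],[0,0,0,0,0,0,0.35],[0,0,0,0,0,0,0.35],[0,0,0,0,0,0,0.35]]' >/dev/null
python3 -c "
from h import *
plan()"
```

```text
t 14.05 TCP C [-70.3 -83.5 296.2] tipC [-62.8 -83.4 288.2] W [0.588 0.096 0.296] F_C [-0.48 -1.14  0.17] op 0.35 q [-0.41  0.16  1.69  0.74  1.5  -1.91]
t 14.85 TCP C [-67.  -83.4 299.6] tipC [-59.6 -83.4 291.4] W [0.588 0.099 0.3  ] F_C [-2.2  -0.48 -2.48] op 0.35 q [-0.4   0.16  1.68  0.72  1.5  -1.88]
```

```bash
H="python3 -m handwheel"
for i in 1; do $H '[[0.003,0,0,0,0.009,-0.0006,0.35],[0,0,0,0,0,0,0.35],[0,0,0,0,0,0,0.35],[0,0,0,0,0,0,0.35],[0,0,0,0,0,0,0.35],[0,0,0,0,0,0,0.35],[0,0,0,0,0,0,0.35],[0,0,0,0,0,0,0.35]]' >/dev/null
python3 -c "
from h import *
plan()"; done
$H '[[0.003,0,0,0,0.009,-0.0006,0.35],[0,0,0,0,0,0,0.35],[0,0,0,0,0,0,0.35],[0,0,0,0,0,0,0.35],[0,0,0,0,0,0,0.35],[0,0,0,0,0,0,0.35],[0,0,0,0,0,0,0.35],[0,0,0,0,0,0,0.35]]' >/dev/null
python3 -c "
from h import *
plan()"
```

```text
t 15.65 TCP C [-64.9 -83.6 301.8] tipC [-57.6 -83.6 293.6] W [0.589 0.101 0.302] F_C [0.12 0.36 0.45] op 0.35 q [-0.39  0.15  1.68  0.71  1.5  -1.87]
t 16.45 TCP C [-63.1 -83.5 303.6] tipC [-55.9 -83.5 295.3] W [0.589 0.103 0.304] F_C [-1.69 -0.21 -1.54] op 0.35 q [-0.38  0.15  1.67  0.7   1.49 -1.86]
```

```bash
H="python3 -m handwheel"
$H '[[0.003,0,0,0,0.009,-0.0006,0.35],[0.002,0,0,0,0.006,-0.0004,0.35],[0,0,0,0,0,0,0.35],[0,0,0,0,0,0,0.35],[0,0,0,0,0,0,0.35],[0,0,0,0,0,0,0.35],[0,0,0,0,0,0,0.35],[0,0,0,0,0,0,0.35]]' >/dev/null
python3 -c "
from h import *
plan()"
$H '[[0.002,0,0,0,0.007,-0.0006,0.35],[0,0,0,0,0,0,0.35],[0,0,0,0,0,0,0.35],[0,0,0,0,0,0,0.35],[0,0,0,0,0,0,0.35],[0,0,0,0,0,0,0.35],[0,0,0,0,0,0,0.35],[0,0,0,0,0,0,0.35]]' >/dev/null
python3 -c "
from h import *
plan()"
```

```text
t 17.25 TCP C [-60.5 -83.5 306.2] tipC [-53.4 -83.4 297.8] W [0.59  0.105 0.306] F_C [-4.72 -0.08 -2.92] op 0.35 q [-0.37  0.15  1.66  0.69  1.49 -1.84]
t 18.05 TCP C [-60.5 -83.4 306.5] tipC [-53.5 -83.4 298. ] W [0.59  0.105 0.306] F_C [-12.28   1.08  -5.44] op 0.35 q [-0.37  0.14  1.66  0.68  1.49 -1.84]
```

The bonnet is at its stop (about 13 N with no further motion). I'll withdraw, close the jaws and look for the button.

```bash
H="python3 -m handwheel"
$H '[[0,0,0,0,-0.012,0,0.35],[0,0,0,0,-0.012,-0.03,0.35],[0,0,0,0,0,-0.06,0.35],[0,0,0,0,0,-0.12,0.3],[0,0,0,0,0,-0.14,0],[0,0,0,0.1,0,0,0],[0,0,0,0.15,0,0,0],[0,0,0,0.15,0,0,0]]' >/dev/null
$H '[[0,0,0,0.05,0,0,0],[0,0,0,0,0,0,0],[0,0,0,0,0,0,0],[0,0,0,0,0,0,0],[0,0,0,0,0,0,0],[0,0,0,0,0,0,0],[0,0,0,0,0,0,0],[0,0,0,0,0,0,0]]' >/dev/null
python3 -c "
from h import *
plan((-85,85,230),1.05)
im=ctrl.camera('wrist');cv2.imwrite('pics/w6.png',np.hstack([im[:,:],ctrl.camera('scene')[100:310,190:430].repeat(2,0)[:,:240]]))
hs=cv2.cvtColor(im,cv2.COLOR_BGR2HSV);m=cv2.inRange(hs,(0,160,90),(3,255,255))|cv2.inRange(hs,(173,160,90),(179,255,255))
n,l,s,c=cv2.connectedComponentsWithStats(m)
for i in range(1,n):
  if s[i,4]>60:print(s[i],c[i],toC(onz('wrist',c[i],.157)))
print(proj('wrist',C(-57,85,157)))"
```

```text
t 19.65 TCP C [-131.2   51.   384.6] tipC [-124.2   51.1  376.1] W [0.443 0.065 0.385] F_C [ 0.37 -0.13  0.08] op 0.0 q [-0.59 -0.24  1.87  0.65  1.76 -1.9 ]
shift units now-frame [ 0.112 -0.21   0.496] in target frame [ 0.113 -0.123  0.524]
turn/pi [ 0.055 -0.001  0.   ]
[180 142  28  27 591] [193.46023689 154.69543147] [-57.1  83.9 157. ]
[193.46614709 153.665231  ]
```

View pics/w6.png

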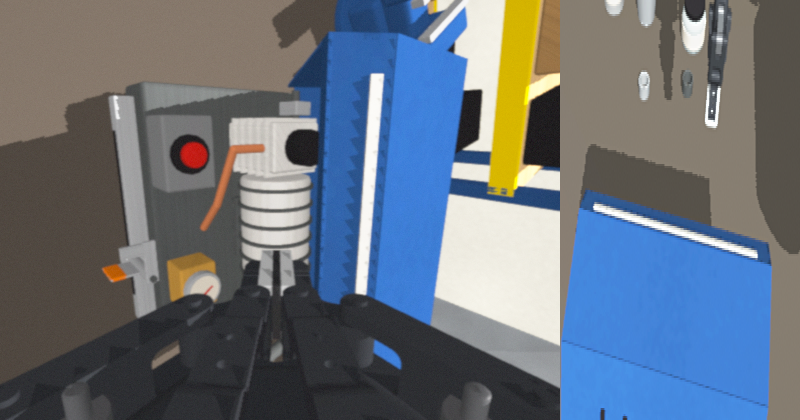

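The red button at (193,155) resolves to C(−57, 84, 157), matching the spec. The bonnet stands open by itself.

```bash
H="python3 -m handwheel"
$H '[[0.0275,0,0,0,0,0,0],[0.0275,0,0,0,0,0,0],[0,0,0,0.0187,-0.015,0.113,0],[0,0,0,0.0187,-0.015,0.113,0],[0,0,0,0.0187,-0.015,0.113,0],[0,0,0,0.0187,-0.015,0.113,0],[0,0,0,0.0187,-0.015,0.113,0],[0,0,0,0.0187,-0.015,0.113,0]]' >/dev/null
$H '[[0,0,0,0,0,0,0],[0,0,0,0,0,0,0],[0,0,0,0,0,0,0],[0,0,0,0,0,0,0],[0,0,0,0,0,0,0],[0,0,0,0,0,0,0],[0,0,0,0,0,0,0],[0,0,0,0,0,0,0]]' >/dev/null
python3 -c "
from h import *
plan((-53.5,84.5,176),1.05)"
```

```text
t 21.35 TCP C [-54.   85.3 194.9] tipC [-48.5  85.3 185.4] W [0.426 0.148 0.195] F_C [0.59 0.12 0.32] op 0.0 q [-0.31 -0.14  2.12  0.54  1.26 -1.86]
shift units now-frame [-0.003 -0.03   0.056] in target frame [-0.003 -0.03   0.056]
turn/pi [-0.001 -0.001  0.   ]
```

```bash
H="python3 -m handwheel"
$H '[[0,0,0,0,-0.0066,0.0116,0],[0,0,0,0,-0.0066,0.0116,0],[0,0,0,0,-0.0066,0.0116,0],[0,0,0,0,-0.0066,0.0116,0],[0,0,0,0,-0.0033,0.0058,0],[0,0,0,0,0,0,0],[0,0,0,0,0,0,0],[0,0,0,0,0,0,0]]' >/dev/null
python3 -c "
from h import *
plan()"
$H '[[0,0,0,0,-0.005,0.0087,0],[0,0,0,0,0,0,0],[0,0,0,0,0,0,0],[0,0,0,0,0,0,0],[0,0,0,0,0,0,0],[0,0,0,0,0,0,0],[0,0,0,0,0,0,0],[0,0,0,0,0,0,0]]' >/dev/null
python3 -c "
from h import *
plan()"
```

```text
t 22.15 TCP C [-53.9  85.3 177. ] tipC [-48.4  85.3 167.4] W [0.426 0.148 0.177] F_C [0.08 0.06 0.59] op -0.0 q [-0.31 -0.11  2.14  0.55  1.22 -1.89]
t 22.95 TCP C [-53.9  85.4 173.8] tipC [-48.4  85.5 164.3] W [0.426 0.148 0.174] F_C [-0.27  1.    0.03] op -0.0 q [-0.31 -0.1   2.14  0.55  1.22 -1.89]
```

```bash
H="python3 -m handwheel"
for i in 1 2 3; do
$H '[[0,0,0,0,-0.0033,0.0058,0],[0,0,0,0,0,0,0],[0,0,0,0,0,0,0],[0,0,0,0,0,0,0],[0,0,0,0,0,0,0],[0,0,0,0,0,0,0],[0,0,0,0,0,0,0],[0,0,0,0,0,0,0]]' >/dev/null
python3 -c "
from h import *
plan()"; done
```

```text
t 23.75 TCP C [-53.9  85.4 171.8] tipC [-48.4  85.5 162.2] W [0.426 0.148 0.172] F_C [-0.58  0.01  0.39] op -0.0 q [-0.31 -0.1   2.14  0.56  1.21 -1.9 ]
t 24.55 TCP C [-53.9  85.4 169.8] tipC [-48.4  85.4 160.3] W [0.426 0.148 0.17 ] F_C [ 0.23 -1.04 -0.72] op -0.0 q [-0.31 -0.09  2.14  0.56  1.21 -1.9 ]
t 25.35 TCP C [-53.9  85.4 167.8] tipC [-48.4  85.4 158.3] W [0.426 0.148 0.168] F_C [0.09 0.36 1.78] op -0.0 q [-0.31 -0.09  2.14  0.56  1.2  -1.9 ]
```

```bash
H="python3 -m handwheel"
for i in 1 2; do
$H '[[0,0,0,0,-0.0033,0.0058,0],[0,0,0,0,0,0,0],[0,0,0,0,0,0,0],[0,0,0,0,0,0,0],[0,0,0,0,0,0,0],[0,0,0,0,0,0,0],[0,0,0,0,0,0,0],[0,0,0,0,0,0,0]]' >/dev/null
python3 -c "
from h import *
plan()"; done
```

```text
t 26.15 TCP C [-53.8  85.4 165.8] tipC [-48.4  85.4 156.3] W [0.426 0.148 0.166] F_C [-0.87 -0.27  3.17] op 0.0 q [-0.31 -0.09  2.15  0.56  1.2  -1.9 ]
t 26.95 TCP C [-53.9  85.4 163.8] tipC [-48.4  85.4 154.3] W [0.426 0.148 0.164] F_C [-0.69 -0.63  4.82] op -0.0 q [-0.31 -0.08  2.15  0.56  1.19 -1.91]
```

```bash
H="python3 -m handwheel"
for i in 1 2; do
$H '[[0,0,0,0,-0.002,0.0035,0],[0,0,0,0,0,0,0],[0,0,0,0,0,0,0],[0,0,0,0,0,0,0],[0,0,0,0,0,0,0],[0,0,0,0,0,0,0],[0,0,0,0,0,0,0],[0,0,0,0,0,0,0]]' >/dev/null
python3 -c "
from h import *
plan()"; done
```

```text
t 27.75 TCP C [-53.8  85.3 163.2] tipC [-48.3  85.3 153.6] W [0.426 0.148 0.163] F_C [-2.55  1.96 11.08] op 0.0 q [-0.31 -0.08  2.15  0.56  1.19 -1.91]
t 28.55 TCP C [-53.7  85.1 162.8] tipC [-48.3  85.2 153.3] W [0.427 0.148 0.163] F_C [-6.08  5.53 18.94] op 0.0 q [-0.31 -0.08  2.15  0.56  1.19 -1.91]
```

The button bottomed out under 25 N. I'll release it and back out.

```bash
H="python3 -m handwheel"
$H '[[0,0,0,0,0.005,-0.009,0],[0,0,0,0,0.017,-0.029,0],[0,0,0,0,0.017,-0.029,0],[0,0,0,0,0.017,-0.029,0],[0,0,0,0,0.017,-0.05,0],[0,0,0,0,0,-0.11,0],[0,0,0,0,0,-0.11,0],[0,0,0,0,0,-0.11,0]]' >/dev/null
$H '[[0,0,0,0,0,-0.11,0],[0,0,0,0,0,-0.11,0],[0,0,0,0,0,-0.11,0],[0,0,0,0,0,-0.11,0],[0,0,0,0,0,0,0],[0,0,0,0,0,0,0],[0,0,0,0,0,0,0],[0,0,0,0,0,0,0]]' >/dev/null
python3 -c "
from h import *
plan()
im=ctrl.camera('wrist');cv2.imwrite('pics/w7.png',np.hstack([im[::2,::2],ctrl.camera('top')[::2,::2]]))"
```

```text
t 30.15 TCP C [-170.6   85.3  409.8] tipC [-165.1   85.3  400.3] W [0.402 0.034 0.41 ] F_C [-0.4  -0.19 -0.71] op 0.0 q [-0.61 -0.35  1.85  0.49  1.83 -1.89]
```

View pics/w7.png

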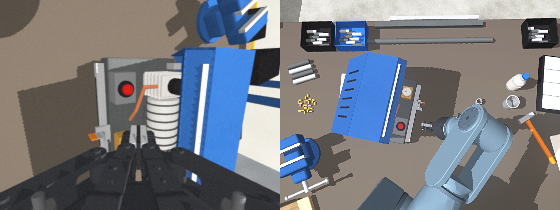

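The button is out again, the bonnet is fully open, the bystanders are undisturbed and the robot is clear.

```bash
python3 -c "
from bench import ctrl
print(ctrl.hand_in())"
```

```text
the job is handed in; nothing more can be done
None
```

The job is handed in at about 30 s: the catch was pushed aside, the bonnet raised to its stop where it stays by itself, and the reset button pressed fully in and released, with all measured forces under 25 N.

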